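# Dock the audio guide under its sprung dust flap

### The job

Take the museum audio guide out of its wooden stand and push it, foot first and upright, past the sprung dust flap down into the charging dock until it is fully home on the seat with the contact pin pressed in, then let go. The depth of the seat cannot be seen: feel for it, and do not lean on the dock with more than about 3 kg (30 N). Leave the pen pot, bell and stapler where they are.

Things in the scene. Friction and masses are not known exactly. Their poses are not given: they have to be found in the camera images.
- handset: audio guide: upright plain black slab, 22 (its x) by 50 (its y) by 150 mm (its z, up), edges rounded 3 mm, 140 to 240 g, screen and keys on its -x face. Origin: centre of its foot (underside). It starts standing loosely in the stand, 105 mm of it above the stand's walls. It may go into the dock either way round in yaw, foot down
- stand: fixed wooden stand, foot 90 by 120 by 10 mm, on it walls 12 mm thick up to 55 mm above the desk round a pocket of 30 (x) by 58 mm (y) whose floor is 10 mm above the desk. Origin: centre of its underside on the desk
- dock: fixed grey charging dock, 100 (x) by 110 (y) by 110 mm high. Origin: centre of its underside; z up. In its top a mouth of 44 (x) by 55 mm (y), centred on the origin, with straight vertical walls, closed by the flap. Inside, hidden and not measured, is a level seat plate, 50 to 90 mm below the rim (different each time), on a firm cushion: it starts to yield at 2 N, by 1 mm per 5 N, 6 mm at most
- mouth (a point): point on the dock at rim height (110 mm above the desk), 9 mm to the dock's +x side of the mouth's centre: a handset centred here, its thin (22 mm) way along the dock's x, has 2 mm to the +x wall and 2.5 mm to each side wall, and meets the flap near its free edge where it opens most easily. Axes as the dock's
- flap (a joint): aluminium flap, 42 by 53 by 3 mm, top 2 mm below the rim: 0 shut (level), grows as its free edge swings down inside, to 1.4 rad. Hinged along y at the mouth's -x side; sprung, 0.04 Nm shut, 0.12 Nm at 1.05 rad. Passing it takes 3 to 9 N down, then 2 to 7 N of rubbing: it presses the handset on the +x wall (about 4 N), so a handset let go too high sticks there instead of falling home
- pin (a joint): travel of the brass contact pin, 12 mm across, standing 6 mm proud of the hidden seat under the handset's place by the +x wall: 0 up, 0.006 m pressed flush with the seat (handset fully home); its spring takes under 1 N
- pen_pot: bystander: white open pot, 72 mm across, 90 mm high; origin at the centre of its underside
- bell: bystander: brass desk bell, 72 mm across, 48 mm high; origin at the centre of its underside
- stapler: bystander: grey and black stapler, 130 by 35 by 44 mm; origin at the centre of its underside
There are look-alikes about, which are no part of the job. What is shaped like the handset but blue, purple or turquoise is not meant.

How it is judged:
By the outcome, as a careful person would: the job done as asked, in the order asked, and still so for the second after the job is handed in, with the robot touching nothing.
It also fails if it takes over 45 s, if anything falls off the work surface, if the arm or the gripper's body presses on something with over 40 N, if the wrist force passes 120 N, or if a joint passes its speed limit or range.

### The arm

A 6-joint arm with a two-finger parallel gripper is mounted at the origin on the work surface. World frame = base frame: x ahead of the robot, y to its left, z up, the work surface at z = 0. Lengths are in mm, angles in rad, forces in N, time in s.
With the tool pointing down it reaches from about 350 to 875 mm from the base axis. Payload 4.2 kg.
Tool frame: the origin (TCP) lies between the finger pads; the fingertips stand 25 mm ahead of it and the grasp point (between the pads) lies 6 mm ahead of it; z points along the fingers, y is the line along which they close (so a half turn about z gives the same grasp; the last joint's range is limited). The gripper opens to 85 mm and grips with 20 to 120 N. Pads are 22 mm wide; open, the fingers measure 114 mm over their backs; the gripper's body (76 mm by 85 mm) begins 54 mm behind the grasp point. The pads swing forward as they close: fully open they stand 13 mm farther back than shut.
Start: joints at [-0.944, 0.385, 0.008, 0, -1.194, -0.259], TCP at [224.741, -583.173, 256.312] pointing down, gripper open.
Joint ranges: [-3.14, 3.14], [-1.21, 2.06], [-1.07, 1.41], [-3.16, 2.05], [-2.99, -0.16], [-3.1, 3.1]. Speed limits (rad/s): [2.79, 2.79, 3.14, 3.14, 3.14, 3.14].

### API

Orientations are given as a unit quaternion [x, y, z, w].
In Python, from bench import arm gives the robot as it stands.
- The arm moves only by the shell command python3 -m pendant 'ROWS'. ROWS is JSON, a list of rows, each a list of 7 numbers: the shift along the tool's x, y, z in m, then the turn, a rotation vector about the tool's x, y, z in degrees, then the finger opening in m, from 0 to 0.0854. In form: [[x, y, z, wx, wy, wz, fingers], ...]. A call has 1 to 12 rows; each row shifts and turns the commanded pose from where the row before left it, along the tool's axes as they then stand; what a row does not reach is not made up. A row lasts 1/10 s, in which the tool goes at most 50 mm and 8.59 degrees, less where a joint would pass 70% of its speed; a pose out of reach is approached as far as the arm can. A call is refused whole if a number of a shift passes 0.05 or a number of a turn 8.59, either way. A call with a gripper value outside its range is refused whole. The fingers move at their own pace and stop on an object; the grip force is fixed at half the most. Time passes only in rows, so rows that do not move let the fingers close. It gives the time, the measured TCP pose, the force, the opening and the grip force at its end, in the units of the state.
- arm.read_state(): the state, without advancing time (a new reading comes with each control period).
- arm.get_image(name): name is "scene" or "top" or "wrist"; returns a dict with "image" (400x640x3 uint8, red, green, blue), "fx", "fy", "cx", "cy" (pixels), "xyz" and "rotation" of the camera in the world. Camera axes: x right, y down, z forward; pixel columns grow to the right and rows downward; lengths in mm; the calibration is good to about 2 mm. A picture is of the moment at which its call begins. There is no depth.
- arm.job_done(): hands the job in; it is judged then, once.
The state is a dict: "clock": time; "joints": joint angles; "joint_vel": joint speeds; "joint_efforts": joint torques, N m; "position": TCP position; "ee_rot": TCP orientation; "contact_force": force on the tool from outside, world axes, zero at the start; "wrist_torque": the same for the moment, N m; "gripper_width": finger opening in mm; "grasp_force": force on a finger pad.
Only numpy, scipy, OpenCV 4.12 (cv2) and the standard library are available. Lean on these libraries where they do the work, as an engineer would, in place of code of your own. Each camera call takes 0.05 s, during which the arm holds its last target. There are 200 camera calls.

## Working session

There is one attempt and no reset: what is moved stays moved. The work goes in short steps, Python scripts to look and compute and a shell command to move; the robot and the scene stay as the last step left them, time stands still between calls to the robot, and variables do not carry over. Pictures are saved under pics/ and viewed, at most 10 in all, crops included, and the job is handed in when it is done.

```bash
mkdir -p pics; ls
python3 - <<'E'
from bench import arm
import cv2,json
for n in("scene","top"):
    d=arm.get_image(n);cv2.imwrite(f"pics/{n}0.png",d["image"][:,:,::-1])
    print(n,{k:(v.tolist() if hasattr(v,'tolist') else v) for k,v in d.items() if k!="image"})
print(arm.read_state())
E
```

```text
pics
scene {'fx': 426.2685111475333, 'fy': 426.2685111475333, 'cx': 321.9935349587926, 'cy': 208.0685212552965, 'xyz': [1131.8613261345506, -389.50382163969505, 660.1506883896565], 'rotation': [0.8157039587083303, 0.3916724423532832, -0.17994979057835533, -0.3857950524817269]}
top {'fx': 385.8236007954229, 'fy': 385.8236007954229, 'cx': 321.33269118822454, 'cy': 199.0351070611606, 'xyz': [418.8591590369018, 55.31792273820414, 972.5630460397914], 'rotation': [-0.6997038252510943, 0.7077737037968777, -0.06337162931373341, 0.07385782112111654]}
{'clock': 0.1, 'joints': array([-9.44384448e-01,  3.85471883e-01,  6.76442737e-03, -4.36892588e-04,
       -1.19396771e+00, -2.58575666e-01]), 'joint_vel': array([-0.00055643, -0.00141657,  0.00303954,  0.0008914 ,  0.0002737 ,
       -0.00154409]), 'joint_efforts': array([-4.04960274e-04, -3.93319273e+01,  1.88928813e+01,  4.19798166e+00,
       -2.58258900e-03,  5.76620351e-06]), 'position': array([ 224.58797652, -582.75635432,  255.33608037]), 'ee_rot': array([-1.82803694e-01,  9.83148964e-01,  9.35883363e-04, -2.18766438e-04]), 'contact_force': array([-0.25790559, -0.09343574, -0.50325308]), 'wrist_torque': array([0.03272622, 0.0041179 , 0.03324532]), 'grasp_force': 0.0, 'gripper_width': 85.66787085033701}
```

View pics/scene0.png

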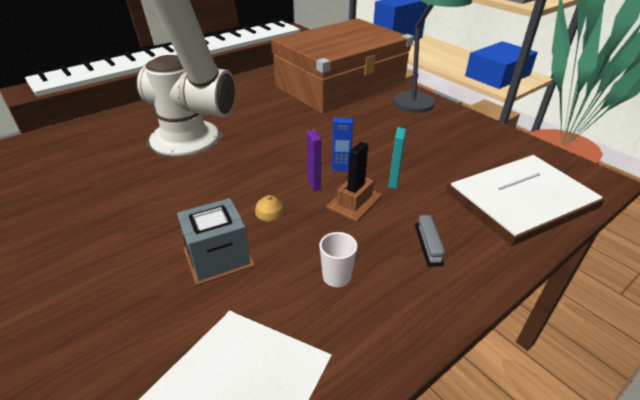

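View pics/top0.png

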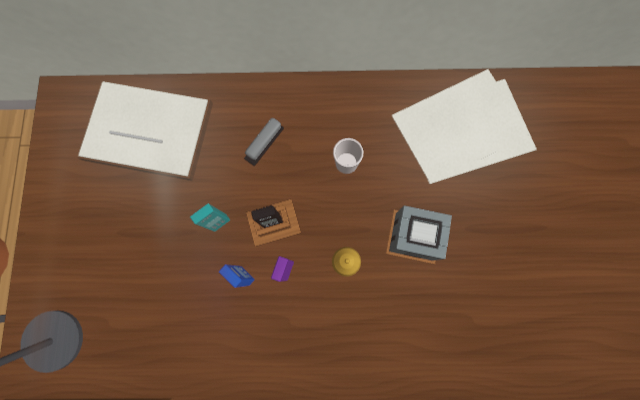

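Candidates in the scene view: black slab in the wooden stand (357,167), purple (314,160), blue (342,145) and turquoise (397,158). The black one matches the description. Next I'll check it in close crops.

Run:
```python
import cv2,numpy as np
s=cv2.imread("pics/scene0.png");t=cv2.imread("pics/top0.png")
def c(im,x,y,w=80,h=60): return cv2.resize(im[y:y+h,x:x+w],(400,300),interpolation=cv2.INTER_CUBIC)
cv2.imwrite("pics/comp.png",np.vstack([np.hstack([c(t,235,190),c(t,385,200)]),np.hstack([cv2.resize(s[130:220,310:430],(400,300),interpolation=cv2.INTER_CUBIC),cv2.resize(s[195:285,160:280],(400,300),interpolation=cv2.INTER_CUBIC)])]))
```

```text
(no output)
```

View pics/comp.png

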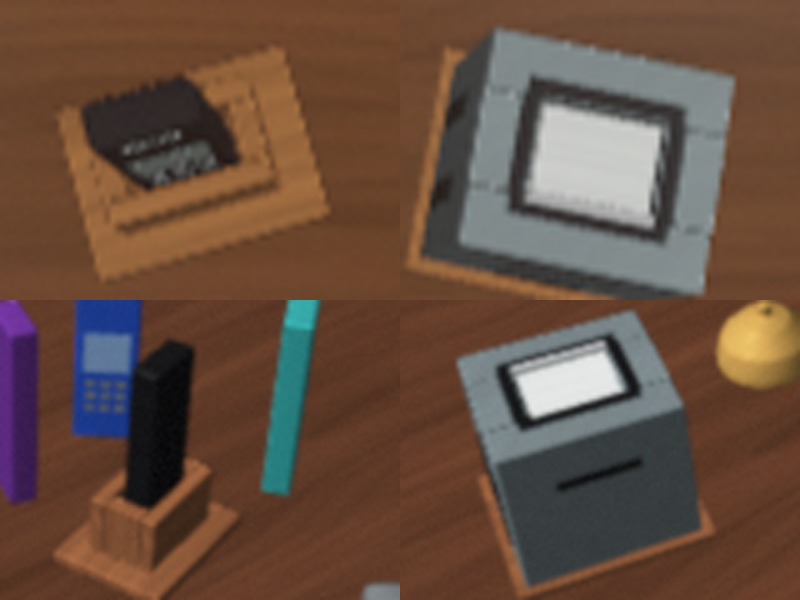

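```bash
cat > h.py <<'E'
import numpy as np,cv2
from scipy.spatial.transform import Rotation as R
from bench import arm
def cam(n):
    d=arm.get_image(n); return d
def ray(d,p):
    p=np.atleast_2d(p).astype(float)
    r=np.c_[(p[:,0]-d["cx"])/d["fx"],(p[:,1]-d["cy"])/d["fy"],np.ones(len(p))]
    return np.array(d["xyz"]),R.from_quat(d["rotation"]).apply(r)
def atz(d,p,z):
    o,r=ray(d,p); return o+r*((z-o[2])/r[:,2])[:,None]
def proj(d,P):
    q=R.from_quat(d["rotation"]).inv().apply(np.atleast_2d(P)-np.array(d["xyz"]))
    return np.c_[d["fx"]*q[:,0]/q[:,2]+d["cx"],d["fy"]*q[:,1]/q[:,2]+d["cy"]]
def tri(d1,p1,d2,p2):
    o1,r1=ray(d1,p1);o2,r2=ray(d2,p2);out=[]
    for a,b in zip(r1,r2):
        s=np.linalg.lstsq(np.c_[a,-b],o2-o1,rcond=None)[0]
        x,y=o1+a*s[0],o2+b*s[1]; out.append(np.r_[(x+y)/2,np.linalg.norm(x-y)])
    return np.array(out)
E
python3 - <<'E'
from h import *
np.set_printoptions(precision=1,suppress=True)
t=cam("top");s=cam("scene")
# dock rim corners order: top-view TL,TR,BR,BL
dt=[(404.4,206),(452,215.6),(446,258.6),(396.6,249)]
c=lambda u,v:(310+u*.3,130+(v-300)*.3)
e=lambda u,v:(160+(u-400)*.3,195+(v-300)*.3)
# same corners in scene: +x/left.. BL=robot side,left(+y)
ds=[e(685,407),e(497,462),e(457,362),e(632,312)]
print("dock",tri(t,dt,s,ds))
# handset top 4 corners at z160 in top & scene
w=lambda u,v:(235+u/5,190+v/5)
print("dock z110",atz(t,dt,110))
print("stand foot z10",atz(t,[w(58,112),w(282,47),w(330,213),w(103,280)],10))
print("handset top z160",atz(t,[w(84,102),w(182,76),w(207,112),w(94,143)],160))
print("handset scene z160",atz(s,[c(135,372),c(163,343),c(193,348),c(163,378)],160))
print("wall top z55 scene",atz(s,[c(93,497),c(152,518),c(212,468)],55))
print("stapler etc", atz(t,[(264,140),(348,157),(347,262),(210,217),(237,276),(282,269)],50))
w_=cam("wrist");st=arm.read_state()
Rt=R.from_quat(st["ee_rot"]);print("cam in tool",Rt.inv().apply(np.array(w_["xyz"])-st["position"]),(Rt.inv()*R.from_quat(w_["rotation"])).as_matrix(),Rt.as_matrix(),w_["fx"])
E
```

```text
dock [[ 570.7 -119.7  109.9    1.9]
 [ 547.2 -224.5  111.6    2.1]
 [ 452.  -205.   109.8    1.7]
 [ 473.8  -98.5  109.1    0. ]]
dock z110 [[ 570.2 -120.5  110. ]
 [ 547.  -226.   110. ]
 [ 451.6 -205.7  110. ]
 [ 473.8  -98.3  110. ]]
stand foot z10 [[576.4 258.4  10. ]
 [608.5 144.9  10. ]
 [523.5 120.4  10. ]
 [491.4 233.6  10. ]]
handset top z160 [[556.1 215.7 160. ]
 [566.8 173.8 160. ]
 [551.1 162.9 160. ]
 [538.3 211.  160. ]]
handset scene z160 [[552.2 164.8 160. ]
 [536.5 204.3 160. ]
 [553.8 215.8 160. ]
 [569.  174.3 160. ]]
wall top z55 scene [[535.1 147.5  55. ]
 [578.8 163.9  55. ]
 [562.1 238.1  55. ]]
stapler etc [[754.  211.1  50. ]
 [706.3   0.8  50. ]
 [448.4   9.1  50. ]
 [559.7 338.7  50. ]
 [418.6 268.5  50. ]
 [433.7 162.5  50. ]]
cam in tool [  78.4   -0.1 -117.3] [[ 0.  -1.  -0.3]
 [ 1.   0.   0. ]
 [-0.  -0.3  1. ]] [[-0.9 -0.4 -0. ]
 [-0.4  0.9  0. ]
 [ 0.   0.  -1. ]] 297.7111773600783
```

Two views give a dock rim at z 110 and centre (510.5,-162), yaw about -13° mod 180. The stand is at (550,189) with the handset at about 15°. Next I'll fly the wrist camera over the dock.

```bash
python3 -m pendant '[[0,0,0,0,0,-8,0.085],[0,0,0,0,0,-8,0.085],[0,0,0,0,0,-8,0.085],[0,0,0,0,0,-8,0.085],[0,0,0,0,0,-8,0.085],[0,0,0,0,0,-8,0.085],[0,0,0,0,0,-8,0.085]]'
python3 -m pendant '[[-0.043,-0.0167,0,0,0,0,0.085],[-0.043,-0.0167,0,0,0,0,0.085],[-0.043,-0.0167,0,0,0,0,0.085],[-0.043,-0.0167,0,0,0,0,0.085],[-0.043,-0.0167,0,0,0,0,0.085],[-0.043,-0.0167,0,0,0,0,0.085],[-0.043,-0.0167,0,0,0,0,0.085],[-0.043,-0.0167,0,0,0,0,0.085],[-0.043,-0.0167,0,0,0,0,0.085],[-0.043,-0.0167,0,0,0,0,0.085],[-0.043,-0.0167,0,0,0,0,0.085],[0,0,0,0,0,0,0.085]]'
python3 - <<'E'
from h import *
import pickle
d=cam("wrist");pickle.dump(d,open("w1.pkl","wb"));cv2.imwrite("pics/w1.png",d["image"][:,:,::-1])
print(R.from_quat(arm.read_state()["ee_rot"]).as_matrix().round(3),d["xyz"])
E
```

```text
clock: 0.95
position: [224.7, -583.1, 256.1]
ee_rot: [-0.625, 0.78, 0.0, 0.0]
contact_force: [0.1, -0.1, 0.0]
gripper_width: 84.9
grasp_force: 0.0
clock: 2.15
position: [512.2, -159.6, 256.1]
ee_rot: [-0.625, 0.78, -0.0, 0.0]
contact_force: [0.7, -0.7, 0.2]
gripper_width: 84.9
grasp_force: 0.0
[[-0.22  -0.976 -0.   ]
 [-0.976  0.22   0.   ]
 [-0.     0.    -1.   ]] [ 495.85744584 -236.90254657  373.58037232]
```

View pics/w1.png

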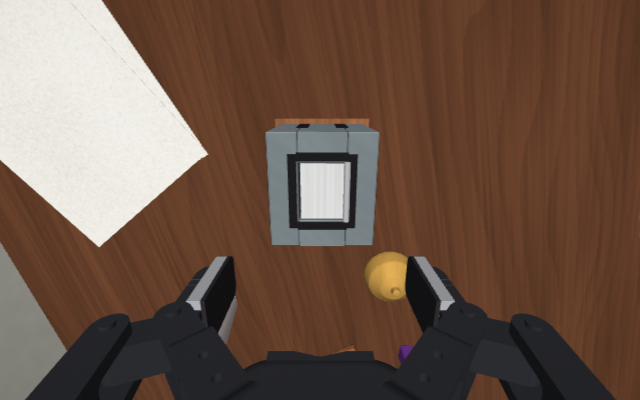

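The dock fills the middle (rim corners about (267,132),(378,130),(375,243),(272,245)). There is a grey bar at the flap's right (robot) side, near col 347. I'll zoom in to find the hinge.

Run:
```python
import cv2
a=cv2.imread("pics/w1.png")[145:240,280:365]
cv2.imwrite("pics/w1c.png",cv2.resize(a,None,fx=6,fy=6,interpolation=cv2.INTER_CUBIC))
```

```text
(no output)
```

View pics/w1c.png

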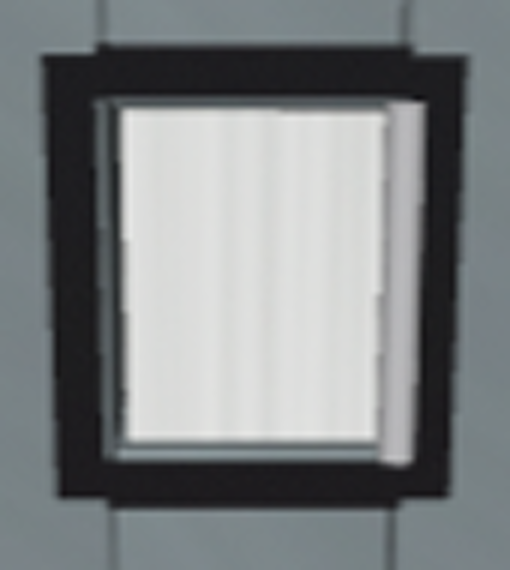

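The hinge barrel runs along the right (robot-side, world -x) edge and the free edge with its gap is on the left. So dock +x points away from the robot. Inner mouth corners in the crop are (95,98),(428,98),(414,465),(105,462).

Run:
```python
from h import *
import pickle
np.set_printoptions(precision=1,suppress=True)
d=pickle.load(open("w1.pkl","rb"))
f=lambda l:[(280+(u+.5)/6-.5,145+(v+.5)/6-.5) for u,v in l]
m=atz(d,f([(95,98),(428,98),(414,465),(105,462)]),110)
o=atz(d,f([(42,55),(468,55),(450,498),(57,497)]),110)
for n,q in(("mouth",m),("band",o),("dock",atz(d,[(267,132),(378,130),(375,243),(272,245)],110))):
    print(n,q[:,:2].tolist(),"c",q.mean(0)[:2])
    x=q[0]-q[1]+q[3]-q[2]; y=q[1]-q[2]+q[0]-q[3]
    print(" size",np.linalg.norm(x)/2,np.linalg.norm(y)/2,"yaw x",np.degrees(np.arctan2(x[1],x[0])),"y-edge",np.degrees(np.arctan2(y[1],y[0])))
```

```text
mouth [[528.055170554777, -193.97381759006055], [479.70182451190897, -183.20455436042428], [492.8171629078462, -125.86000463999899], [540.6480123467226, -137.03407326775033]] c [ 510.3 -160. ]
 size 49.32775403734154 58.57006571922871 yaw x -12.851433753749333 y-edge -102.67762247299461
band [[534.1416623697653, -201.88743621597928], [472.7469521173028, -188.2128909612945], [488.2676594034232, -119.01980794690058], [549.5949912000289, -132.84918527916773]] c [ 511.2 -160.5]
 size 62.883156254998624 70.82953585769982 yaw x -12.63214299183585 y-edge -102.629869466624
dock [[545.9594498857971, -223.83563039804523], [451.83986578283736, -204.60196328472819], [471.7778340755358, -98.62200902957733], [570.5726083983109, -118.39723021730862]] c [ 510.  -161.4]
 size 98.40940383583337 108.030694124393 yaw x -11.43154161773978 y-edge -101.89955669935094
```

```bash
python3 -m pendant '[[0,0,0,0,0,-6.9,0.085],[0,0,0,0,0,-6.9,0.085],[0,0,0,0,0,-6.9,0.085],[0,0,0,0,0,-6.9,0.085]]'
python3 -m pendant '[[-0.041,-0.0163,-0.005,0,0,0,0.085],[-0.041,-0.0163,-0.005,0,0,0,0.085],[-0.041,-0.0163,-0.005,0,0,0,0.085],[-0.041,-0.0163,-0.005,0,0,0,0.085],[-0.041,-0.0163,-0.005,0,0,0,0.085],[-0.041,-0.0163,-0.005,0,0,0,0.085],[-0.041,-0.0163,-0.005,0,0,0,0.085],[-0.041,-0.0163,-0.005,0,0,0,0.085],[0,0,0,0,0,0,0.085]]'
python3 - <<'E'
from h import *
import pickle
d=cam("wrist");pickle.dump(d,open("w2.pkl","wb"));im=d["image"][:,:,::-1]
a=im[120:280,230:410]
cv2.imwrite("pics/w2.png",cv2.resize(a,None,fx=3.7,fy=3.7,interpolation=cv2.INTER_CUBIC))
E
```

```text
clock: 2.6
position: [508.8, -164.2, 256.2]
ee_rot: [0.793, -0.61, -0.0, 0.0]
contact_force: [-0.3, 0.4, 0.9]
gripper_width: 85.3
grasp_force: 0.0
clock: 3.5
position: [553.4, 190.3, 296.3]
ee_rot: [0.793, -0.61, 0.0, -0.001]
contact_force: [-0.1, -0.9, -0.8]
gripper_width: 85.1
grasp_force: 0.0
```

View pics/w2.png

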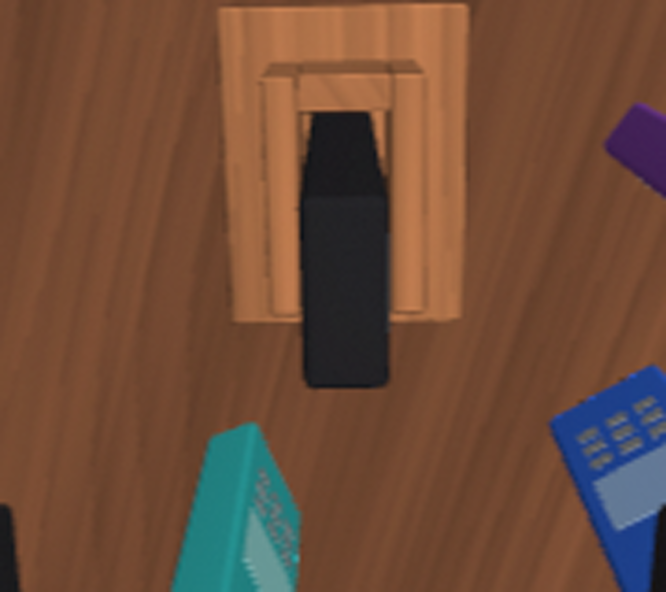

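The black slab stands in the stand's pocket. Its top face runs (303,193)-(388,387) in the crop and is square with the tool.

Run:
```python
from h import *
import pickle
np.set_printoptions(precision=1,suppress=True)
d=pickle.load(open("w2.pkl","rb"))
g=lambda l:[(230+(u+.5)/3.7-.5,120+(v+.5)/3.7-.5) for u,v in l]
h=atz(d,g([(303,193),(388,193),(388,387),(303,387)]),160);print(h,h.mean(0),np.linalg.norm(h[0]-h[1]),np.linalg.norm(h[1]-h[2]))
s=atz(d,g([(218,10),(469,3),(461,320),(233,322)]),10);print(s,s.mean(0))
w=atz(d,g([(300,110),(390,110)]),55);print(w)
st=arm.read_state();Rt=R.from_quat(st["ee_rot"])
print("handset in tool",Rt.inv().apply(h-st["position"]))
# height check by triangulation with top view + this
t=cam("top");print(tri(t,[(235+84/5,190+102/5),(235+94/5,190+143/5)],d,g([(303,387),(388,387)])))
```

```text
[[567.6 170.4 160. ]
 [548.3 165.3 160. ]
 [534.9 212.6 160. ]
 [555.3 218.1 160. ]] [551.5 191.6 160. ] 19.971255234483404 49.24148643288973
[[609.  147.5  10. ]
 [523.5 122.3  10. ]
 [491.6 236.8  10. ]
 [576.9 260.4  10. ]] [550.2 191.8  10. ]
[[572.4 167.5  55. ]
 [544.1 160.   55. ]]
handset in tool [[ 21.1  -9.8 136. ]
 [ 21.1  10.1 136. ]
 [-28.1  11.  136. ]
 [-28.2 -10.2 136. ]]
[[555.4 215.  166.3   1.3]
 [536.6 208.8 170.3   0.5]]
```

```bash
python3 -m pendant '[[-0.0035,0,0.02,0,0,0,0.085],[0,0,0.025,0,0,0,0.085],[0,0,0.025,0,0,0,0.085],[0,0,0.025,0,0,0,0.085],[0,0,0.025,0,0,0,0.085],[0,0,0.017,0,0,0,0.085],[0,0,0.01,0,0,0,0.085],[0,0,0,0,0,0,0.085]]'
python3 -m pendant '[[0,0,0,0,0,0,0.01],[0,0,0,0,0,0,0.01],[0,0,0,0,0,0,0.01],[0,0,0,0,0,0,0.01],[0,0,0,0,0,0,0.01],[0,0,0,0,0,0,0.01],[0,0,0,0,0,0,0.01],[0,0,0,0,0,0,0.01]]'
```

```text
clock: 4.4
position: [551.1, 188.6, 148.1]
ee_rot: [0.791, -0.612, -0.001, 0.002]
contact_force: [-1.0, -0.0, 0.5]
gripper_width: 85.1
grasp_force: 0.0
clock: 5.2
position: [552.1, 190.6, 150.0]
ee_rot: [0.792, -0.611, 0.0, -0.0]
contact_force: [-1.4, 1.5, 4.9]
gripper_width: 21.6
grasp_force: 59.4
```

```bash
python3 -m pendant '[[0,0,-0.01,0,0,0,0.01],[0,0,-0.02,0,0,0,0.01],[0,0,-0.025,0,0,0,0.01],[0,0,-0.03,0,0,0,0.01],[0,0,-0.03,0,0,0,0.01],[0,0,-0.025,0,0,0,0.01],[0,0,0,0,0,6.9,0.01],[0,0,0,0,0,6.9,0.01],[0,0,0,0,0,6.9,0.01],[0,0,0,0,0,6.9,0.01],[0,0,0,0,0,0,0.01],[0,0,0,0,0,0,0.01]]'
python3 - <<'E'
from h import *
st=arm.read_state();Rt=R.from_quat(st["ee_rot"]);print(Rt.as_matrix().round(4))
print(Rt.inv().apply(np.array([519.3,-162.3,290])-st["position"]))
E
```

```text
clock: 6.4
position: [551.5, 190.4, 288.8]
ee_rot: [-0.624, 0.781, 0.0, -0.001]
contact_force: [-0.3, -1.3, -1.6]
gripper_width: 21.1
grasp_force: 58.8
[[-2.215e-01 -9.752e-01 -1.200e-03]
 [-9.752e-01  2.215e-01 -4.000e-04]
 [ 6.000e-04  1.100e-03 -1.000e+00]]
[351.04044083 -46.72408084  -1.06451199]
```

```bash
python3 -m pendant '[[0.02,-0.0025,0,0,0,0,0.01],[0.04,-0.0055,0,0,0,0,0.01],[0.04,-0.0055,0,0,0,0,0.01],[0.04,-0.0055,0,0,0,0,0.01],[0.04,-0.0055,0,0,0,0,0.01],[0.04,-0.0055,0,0,0,0,0.01],[0.04,-0.0055,0,0,0,0,0.01],[0.04,-0.0055,0,0,0,0,0.01],[0.031,-0.0037,0,0,0,0,0.01],[0.02,-0.002,0,0,0,0,0.01],[0,0,0,0,0,0,0.01],[0,0,0,0,0,0,0.01]]'
python3 - <<'E'
from h import *
import pickle
for n in("wrist","scene","top"):
    d=cam(n);pickle.dump(d,open(n+"3.pkl","wb"))
    im=d["image"][:,:,::-1]
    if n=="wrist": w=cv2.resize(im[100:300,220:420],(590,590),interpolation=cv2.INTER_CUBIC)
    if n=="scene": s=cv2.resize(im[120:285,160:280],(210*2,577),interpolation=cv2.INTER_CUBIC)
cv2.imwrite("pics/w3.png",w);cv2.imwrite("pics/s3.png",s)
E
```

```text
clock: 7.6
position: [518.2, -162.7, 289.2]
ee_rot: [-0.623, 0.782, 0.0, -0.0]
contact_force: [0.6, 0.0, -1.5]
gripper_width: 21.1
grasp_force: 58.8
```

View pics/w3.png

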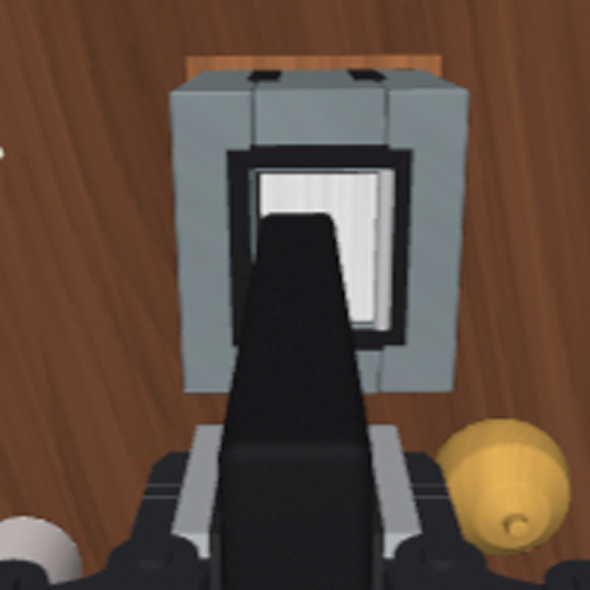

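View pics/s3.png

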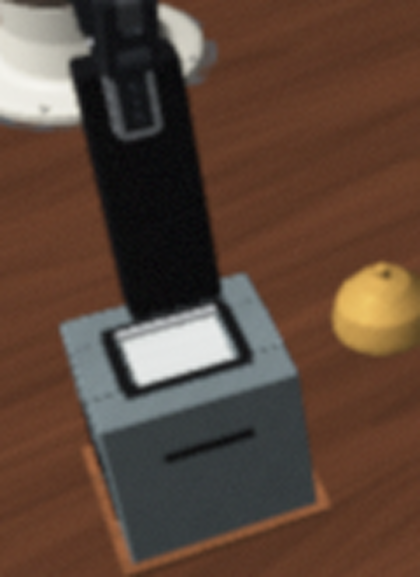

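Run:
```python
from h import *
import pickle
np.set_printoptions(precision=1,suppress=True)
d=pickle.load(open("wrist3.pkl","rb"));s=pickle.load(open("scene3.pkl","rb"))
st=arm.read_state();p=st["position"];Rt=R.from_quat(st["ee_rot"])
T=lambda q:Rt.inv().apply(q-p)[:,:2]
g=lambda l:[(220+(u+.5)/2.95-.5,100+(v+.5)/2.95-.5) for u,v in l]
k=lambda l:[(160+(u+.5)/3.5-.5,120+(v+.5)/3.497-.5) for u,v in l]
fz=p[2]-140
for n,q in(("band w",atz(d,g([(228,150),(413,150),(405,347),(233,347)]),110)),("inner w",atz(d,g([(248,168),(397,168),(390,330)]),110)),
 ("dock w",atz(d,g([(171,92),(468,92),(455,392),(185,392)]),110)),
 ("band s",atz(s,k([(103,332),(127,398),(252,360),(222,297)]),110)),
 ("dock s",atz(s,k([(61,325),(104,435),(299,376),(245,275)]),110)),
 ("foot w",atz(d,g([(258,213),(332,213)]),fz)),("foot w+3",atz(d,g([(258,213),(332,213)]),fz+3)),
 ("foot s",atz(s,k([(130,325),(220,294)]),fz)),
 ("pads w (px)",atz(d,g([(190,430),(405,430)]),p[2]-25)),("hs upper w",atz(d,g([(232,440),(367,440)]),p[2]+11)) ):
    print(n,T(q).tolist().__repr__()[:0],T(q).round(1).tolist(),"mean",T(q).mean(0),"world",q.mean(0)[:2])
```

```text
band w  [[35.9, -23.4], [35.8, 39.0], [-35.4, 38.9], [-35.3, -23.4]] mean [0.2 7.8] world [ 511.1 -160. ]
inner w  [[29.8, -16.7], [29.7, 33.8], [-28.8, 33.3]] mean [10.2 16.8] world [ 500.1 -167.7]
dock w  [[55.0, -41.7], [54.8, 56.4], [-53.2, 58.0], [-53.0, -41.5]] mean [0.9 7.8] world [ 510.9 -160.6]
band s  [[35.8, 41.5], [36.5, -18.8], [-33.0, -17.8], [-33.5, 43.2]] mean [ 1.4 12. ] world [ 506.7 -160.2]
dock s  [[55.9, 57.9], [53.9, -41.8], [-52.3, -41.7], [-51.5, 57.6]] mean [1.5 8. ] world [ 510.6 -161.1]
foot w  [[23.0, -11.9], [22.9, 10.3]] mean [22.9 -0.8] world [ 514.4 -184. ]
foot w+3  [[23.6, -11.7], [23.6, 10.1]] mean [23.6 -0.8] world [ 514.2 -184.7]
foot s  [[25.3, -8.2], [-24.7, -3.2]] mean [ 0.3 -5.7] world [ 524.2 -163. ]
pads w (px)  [[8.9, -19.6], [8.9, 18.9]] mean [ 8.9 -0.3] world [ 517.1 -170.2]
hs upper w  [[25.5, -9.2], [25.5, 8.9]] mean [25.5 -0.2] world [ 513.2 -186.4]
```

Relative to the tool the mouth centre is at about (+0.8,+7.8) and the foot centre at (0,-0.8), with yaw aligned. The handset is within 1 mm of the mouth point. I'll shift 0.8 mm along x and descend.

```bash
python3 -m pendant '[[0.0008,0,0.01,0,0,0,0.01],[0,0,0.012,0,0,0,0.01],[0,0,0.008,0,0,0,0.01],[0,0,0.004,0,0,0,0.01],[0,0,0,0,0,0,0.01]]'
python3 -m pendant '[[0,0,0.004,0,0,0,0.01],[0,0,0.004,0,0,0,0.01],[0,0,0.002,0,0,0,0.01]]'
python3 -m pendant '[[0,0,0.003,0,0,0,0.01],[0,0,0.003,0,0,0,0.01],[0,0,0,0,0,0,0.01]]'
```

```text
clock: 8.25
position: [518.2, -162.7, 254.2]
ee_rot: [-0.623, 0.782, 0.001, -0.001]
contact_force: [-0.1, 0.2, -1.8]
gripper_width: 21.2
grasp_force: 58.8
clock: 8.55
position: [518.9, -162.9, 245.5]
ee_rot: [-0.623, 0.782, -0.0, 0.0]
contact_force: [-0.7, 0.3, -0.6]
gripper_width: 21.3
grasp_force: 59.0
clock: 8.85
position: [518.8, -163.0, 239.4]
ee_rot: [-0.623, 0.782, -0.0, 0.0]
contact_force: [0.9, -0.4, 1.3]
gripper_width: 21.2
grasp_force: 59.2
```

```bash
python3 -m pendant '[[0,0,0.003,0,0,0,0.01],[0,0,0.003,0,0,0,0.01],[0,0,0.003,0,0,0,0.01],[0,0,0.003,0,0,0,0.01]]'
python3 -m pendant '[[0,0,0.003,0,0,0,0.01],[0,0,0.003,0,0,0,0.01],[0,0,0.003,0,0,0,0.01],[0,0,0.003,0,0,0,0.01]]'
python3 -m pendant '[[0,0,0.003,0,0,0,0.01],[0,0,0.003,0,0,0,0.01],[0,0,0.002,0,0,0,0.01]]'
```

```text
clock: 9.25
position: [519.2, -162.9, 227.4]
ee_rot: [-0.623, 0.782, -0.001, 0.001]
contact_force: [1.8, -0.1, 2.0]
gripper_width: 21.5
grasp_force: 59.3
clock: 9.65
position: [518.8, -162.9, 215.0]
ee_rot: [-0.623, 0.782, -0.0, 0.0]
contact_force: [1.8, -0.6, 1.4]
gripper_width: 21.0
grasp_force: 59.1
clock: 9.95
position: [518.7, -162.8, 206.7]
ee_rot: [-0.623, 0.782, 0.0, 0.0]
contact_force: [2.0, -0.6, -1.0]
gripper_width: 21.5
grasp_force: 58.9
```

```bash
python3 -m pendant '[[0,0,0.002,0,0,0,0.01],[0,0,0.002,0,0,0,0.01],[0,0,0,0,0,0,0.01]]'
```

```text
clock: 10.25
position: [518.6, -162.8, 202.9]
ee_rot: [-0.623, 0.782, 0.0, -0.0]
contact_force: [2.6, -0.7, -1.6]
gripper_width: 21.4
grasp_force: 58.8
```

```bash
python3 -m pendant '[[0,0,0.002,0,0,0,0.01],[0,0,0.001,0,0,0,0.01],[0,0,0,0,0,0,0.01]]'
```

```text
clock: 10.55
position: [518.6, -162.8, 200.2]
ee_rot: [-0.623, 0.782, 0.0, -0.0]
contact_force: [3.2, 0.1, -1.6]
gripper_width: 21.2
grasp_force: 59.0
```

```bash
python3 -m pendant '[[0,0,0.002,0,0,0,0.01],[0,0,0.002,0,0,0,0.01],[0,0,0,0,0,0,0.01]]'
```

```text
clock: 10.85
position: [518.4, -162.8, 195.9]
ee_rot: [-0.623, 0.782, 0.0, -0.0]
contact_force: [3.6, -0.8, -2.1]
gripper_width: 21.4
grasp_force: 59.0
```

Run:
```python
from bench import arm
s=arm.read_state();print(s["contact_force"],s["wrist_torque"],s["position"])
```

```text
[ 3.64933117 -0.78557203 -2.08915424] [-0.2592018  -1.22328592 -0.02230288] [ 518.43607935 -162.80940287  195.88487551]
```

```bash
python3 -m pendant '[[0,0,0.002,0,0,0,0.01],[0,0,0.002,0,0,0,0.01],[0,0,0,0,0,0,0.01]]'
```

```text
clock: 11.15
position: [518.4, -162.8, 191.9]
ee_rot: [-0.623, 0.782, 0.0, -0.0]
contact_force: [3.2, -0.8, -2.3]
gripper_width: 21.2
grasp_force: 58.9
```

```bash
python3 -m pendant '[[0,0,0.002,0,0,0,0.01],[0,0,0.001,0,0,0,0.01],[0,0,0,0,0,0,0.01]]'
```

```text
clock: 11.45
position: [518.5, -162.8, 189.1]
ee_rot: [-0.623, 0.782, 0.0, -0.0]
contact_force: [3.0, -1.1, -2.1]
gripper_width: 21.1
grasp_force: 59.0
```

Depth is about 61 mm with no vertical force yet.

```bash
python3 -m pendant '[[0,0,0.002,0,0,0,0.01],[0,0,0.002,0,0,0,0.01],[0,0,0,0,0,0,0.01]]'
```

```text
clock: 11.75
position: [518.4, -162.8, 184.9]
ee_rot: [-0.623, 0.782, 0.0, -0.0]
contact_force: [2.8, -0.5, -1.5]
gripper_width: 21.2
grasp_force: 59.0
```

```bash
python3 -m pendant '[[0,0,0.002,0,0,0,0.01],[0,0,0.001,0,0,0,0.01],[0,0,0,0,0,0,0.01]]'
```

```text
clock: 12.05
position: [518.5, -162.8, 182.1]
ee_rot: [-0.623, 0.782, 0.0, -0.0]
contact_force: [3.2, -1.4, -1.6]
gripper_width: 20.9
grasp_force: 59.0
```

```bash
python3 -m pendant '[[0,0,0.002,0,0,0,0.01],[0,0,0.002,0,0,0,0.01],[0,0,0,0,0,0,0.01]]'
```

```text
clock: 12.35
position: [518.4, -162.8, 177.9]
ee_rot: [-0.623, 0.782, 0.0, -0.0]
contact_force: [2.9, -1.3, -1.1]
gripper_width: 21.4
grasp_force: 59.0
```

```bash
python3 -m pendant '[[0,0,0.002,0,0,0,0.01],[0,0,0.001,0,0,0,0.01],[0,0,0,0,0,0,0.01]]'
```

```text
clock: 12.65
position: [518.5, -162.8, 175.1]
ee_rot: [-0.623, 0.782, 0.0, -0.0]
contact_force: [2.6, -1.1, -2.4]
gripper_width: 21.3
grasp_force: 59.0
```

```bash
python3 -m pendant '[[0,0,0.002,0,0,0,0.01],[0,0,0.002,0,0,0,0.01],[0,0,0,0,0,0,0.01]]'
```

```text
clock: 12.95
position: [518.5, -162.9, 171.0]
ee_rot: [-0.623, 0.782, 0.0, -0.0]
contact_force: [3.6, -1.7, -2.2]
gripper_width: 20.8
grasp_force: 59.0
```

```bash
python3 -m pendant '[[0,0,0.002,0,0,0,0.01],[0,0,0.001,0,0,0,0.01],[0,0,0,0,0,0,0.01]]'
```

```text
clock: 13.25
position: [518.6, -162.8, 168.2]
ee_rot: [-0.623, 0.782, -0.0, 0.0]
contact_force: [3.7, -0.7, -0.7]
gripper_width: 21.2
grasp_force: 59.1
```

```bash
python3 -m pendant '[[0,0,0.002,0,0,0,0.01],[0,0,0.001,0,0,0,0.01],[0,0,0,0,0,0,0.01]]'
```

```text
clock: 13.55
position: [518.7, -162.9, 165.7]
ee_rot: [-0.623, 0.782, -0.0, 0.0]
contact_force: [2.4, 0.3, 1.6]
gripper_width: 21.3
grasp_force: 59.5
```

```bash
python3 - <<'E'
from h import *
import pickle
pickle.dump(cam("scene"),open("s4.pkl","wb"))
E
python3 -m pendant '[[0,0,0.001,0,0,0,0.01],[0,0,0,0,0,0,0.01],[0,0,0,0,0,0,0.01]]'
```

```text
clock: 13.9
position: [518.8, -162.9, 165.1]
ee_rot: [-0.623, 0.782, -0.0, 0.0]
contact_force: [1.5, -0.7, 5.0]
gripper_width: 21.1
grasp_force: 59.9
```

```bash
python3 -m pendant '[[0,0,0.001,0,0,0,0.01],[0,0,0,0,0,0,0.01],[0,0,0,0,0,0,0.01]]'
```

```text
clock: 14.2
position: [518.8, -162.9, 164.6]
ee_rot: [-0.623, 0.782, -0.0, 0.0]
contact_force: [1.0, 0.2, 6.9]
gripper_width: 21.5
grasp_force: 60.2
```

```bash
python3 -m pendant '[[0,0,0.001,0,0,0,0.01],[0,0,0,0,0,0,0.01],[0,0,0,0,0,0,0.01]]'
```

```text
clock: 14.5
position: [518.9, -162.9, 164.1]
ee_rot: [-0.623, 0.782, -0.001, 0.0]
contact_force: [0.8, -0.1, 9.7]
gripper_width: 21.7
grasp_force: 60.5
```

```bash
python3 -m pendant '[[0,0,0.001,0,0,0,0.01],[0,0,0,0,0,0,0.01],[0,0,0,0,0,0,0.01]]'
```

```text
clock: 14.8
position: [519.0, -162.9, 163.6]
ee_rot: [-0.623, 0.782, -0.001, 0.0]
contact_force: [-0.1, 1.7, 12.1]
gripper_width: 21.2
grasp_force: 60.8
```

```bash
python3 -m pendant '[[0,0,-0.001,0,0,0,0.01],[0,0,-0.001,0,0,0,0.01],[0,0,0,0,0,0,0.01],[0,0,0,0,0,0,0.01]]'
```

```text
clock: 15.2
position: [518.9, -162.9, 164.6]
ee_rot: [-0.623, 0.782, -0.0, 0.0]
contact_force: [0.8, -0.3, 7.5]
gripper_width: 21.2
grasp_force: 59.9
```

```bash
python3 -m pendant '[[0,0,0,0,0,0,0.03],[0,0,0,0,0,0,0.05],[0,0,0,0,0,0,0.085],[0,0,0,0,0,0,0.085],[0,0,0,0,0,0,0.085],[0,0,0,0,0,0,0.085],[0,0,0,0,0,0,0.085]]'
python3 - <<'E'
from h import *
import pickle
d=cam("wrist");pickle.dump(d,open("w5.pkl","wb"));s=cam("scene");pickle.dump(s,open("s5.pkl","wb"))
a=cv2.resize(d["image"][:,:,::-1],(560,350));b=cv2.resize(s["image"][100:280,160:280,::-1],(233,350),interpolation=cv2.INTER_CUBIC)
cv2.imwrite("pics/c5.png",np.hstack([a,b]))
E
```

```text
clock: 15.9
position: [518.5, -162.8, 163.2]
ee_rot: [-0.623, 0.782, 0.0, -0.0]
contact_force: [0.1, -0.1, -0.5]
gripper_width: 85.0
grasp_force: 0.0
```

View pics/c5.png

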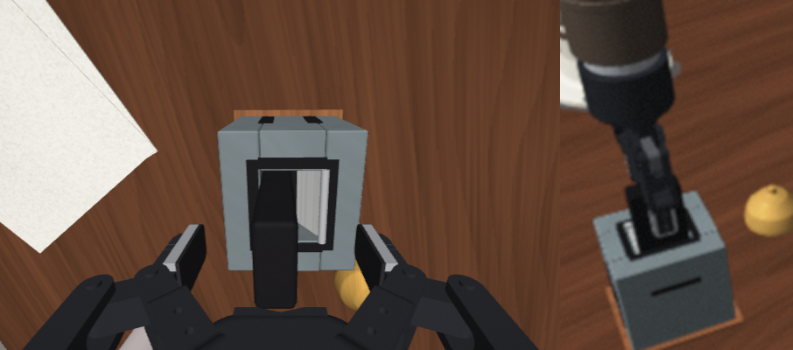

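The handset stands upright in the dock against its +x wall with the flap pushed aside. The fingers are clear on both sides. I'll back up, close the fingers and probe its top to confirm it is home.

```bash
python3 -m pendant '[[0,0,-0.01,0,0,0,0.085],[0,0,-0.02,0,0,0,0.085],[0,0,-0.025,0,0,0,0.085],[0,0,-0.02,0,0,0,0.085],[0,0,0,0,0,0,0],[0,0,0,0,0,0,0],[0,0,0,0,0,0,0],[0,0,0,0,0,0,0],[0,0,0,0,0,0,0],[0,0,0,0,0,0,0],[0,0,0,0,0,0,0]]'
python3 -m pendant '[[0,0,0.01,0,0,0,0],[0,0,0.01,0,0,0,0],[0,0,0.008,0,0,0,0],[0,0,0,0,0,0,0],[0,0,0,0,0,0,0]]'
```

```text
clock: 17.1
position: [518.5, -162.8, 238.0]
ee_rot: [-0.623, 0.782, 0.0, -0.0]
contact_force: [0.5, 0.6, 0.4]
gripper_width: -0.1
grasp_force: 0.0
clock: 17.6
position: [518.6, -162.9, 209.9]
ee_rot: [-0.623, 0.782, 0.0, -0.0]
contact_force: [0.2, -0.2, 0.2]
gripper_width: -0.1
grasp_force: 0.0
```

```bash
python3 -m pendant '[[0,0,0.002,0,0,0,0],[0,0,0.002,0,0,0,0],[0,0,0,0,0,0,0]]'
```

```text
clock: 17.9
position: [518.5, -162.9, 206.2]
ee_rot: [-0.623, 0.782, 0.0, -0.0]
contact_force: [0.1, 0.4, -0.6]
gripper_width: -0.0
grasp_force: 0.0
```

```bash
python3 -m pendant '[[0,0,0.001,0,0,0,0],[0,0,0.001,0,0,0,0],[0,0,0,0,0,0,0]]'
```

```text
clock: 18.2
position: [518.5, -162.8, 204.2]
ee_rot: [-0.623, 0.782, 0.0, -0.0]
contact_force: [-0.2, 0.3, 0.6]
gripper_width: 0.2
grasp_force: 0.0
```

```bash
python3 -m pendant '[[0,0,0.001,0,0,0,0],[0,0,0.001,0,0,0,0],[0,0,0,0,0,0,0]]'
```

```text
clock: 18.5
position: [518.5, -162.9, 202.1]
ee_rot: [-0.623, 0.782, 0.0, -0.0]
contact_force: [-0.3, 0.5, -0.2]
gripper_width: 0.2
grasp_force: 0.0
```

```bash
python3 -m pendant '[[0,0,0.001,0,0,0,0],[0,0,0.001,0,0,0,0],[0,0,0,0,0,0,0]]'
```

```text
clock: 18.8
position: [518.7, -163.0, 200.9]
ee_rot: [-0.623, 0.782, -0.0, 0.0]
contact_force: [-1.4, -0.4, 4.4]
gripper_width: 0.1
grasp_force: 2.1
```

```bash
python3 -m pendant '[[0,0,0.001,0,0,0,0],[0,0,0.001,0,0,0,0],[0,0,0,0,0,0,0]]'
```

```text
clock: 19.1
position: [518.7, -163.1, 200.0]
ee_rot: [-0.623, 0.782, -0.001, 0.0]
contact_force: [-4.1, -0.2, 9.2]
gripper_width: -0.1
grasp_force: 4.7
```

```bash
python3 -m pendant '[[0,0,0.001,0,0,0,0],[0,0,0,0,0,0,0],[0,0,0,0,0,0,0]]'
```

```text
clock: 19.4
position: [518.7, -163.2, 199.7]
ee_rot: [-0.623, 0.782, -0.001, 0.0]
contact_force: [-5.0, 1.5, 11.9]
gripper_width: 0.2
grasp_force: 6.0
```

The tips touched at TCP z 201, the height predicted for a seated handset. From there it was 5 N/mm with no free travel, so it is home on the cushion. Retreating.

```bash
python3 -m pendant '[[0,0,-0.003,0,0,0,0],[0,0,-0.003,0,0,0,0],[0,0,-0.01,0,0,0,0],[0,0,-0.03,0,0,0,0],[0,0,-0.04,0,0,0,0],[0,0,-0.03,0,0,0,0],[0,0,0,0,0,0,0],[0,0,0,0,0,0,0]]'
python3 - <<'E'
from h import *
d=cam("wrist");s=cam("scene")
a=cv2.resize(d["image"][60:320,200:440,::-1],(370,400),interpolation=cv2.INTER_CUBIC);b=cv2.resize(s["image"][100:300,160:370,::-1],(420,400),interpolation=cv2.INTER_CUBIC)
cv2.imwrite("pics/c6.png",np.hstack([a,b]))
E
```

```text
clock: 20.2
position: [518.7, -162.7, 313.9]
ee_rot: [-0.623, 0.782, -0.0, 0.001]
contact_force: [-0.6, -0.2, -1.1]
gripper_width: -0.0
grasp_force: 0.0
```

View pics/c6.png

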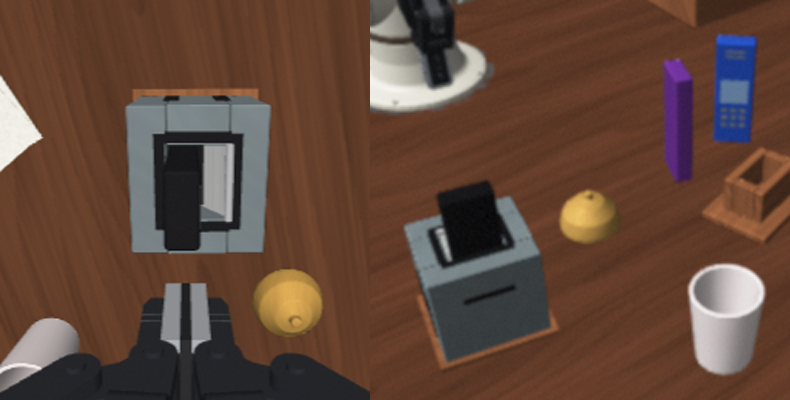

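The handset sits upright deep in the dock (scene crop 468,220) and the stand is empty. The bell and pot are undisturbed and the gripper is clear.

```bash
python3 -c "
from bench import arm
print(arm.job_done())"
```

```text
the job is handed in; nothing more can be done
None
```

The black audio guide is out of its stand and upright in the dock, home on the seat about 84 mm below the rim by feel, pressed with about 14 N at most, then let go; the job was handed in at about 20 s, but I felt for the seat and could not see the pin itself.

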